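# Draw out the telescoping reach pole against a post

## Robot

A 7-joint arm with a two-finger parallel gripper is mounted at the origin on a cart in front of the work surface, level with it; the furniture and walls round the work are solid. World frame = base frame: x ahead of the robot, y to its left, z up, the work surface at z = 0. Lengths are in m, angles in rad, forces in N, time in s.
With the tool pointing down it reaches from about 0.4 to 0.85 m from the base axis. Payload 10.4 kg.
Tool frame: the origin (TCP) lies between the finger pads; the fingertips stand 22 mm ahead of it and the grasp point (between the pads) lies 3 mm ahead of it (r.nose_length is the distance from the TCP to the fingertips, in m); z points along the fingers, y is the line along which they close (so a half turn about z gives the same grasp; the last joint's range is limited). The gripper opens to 87 mm and grips with 3 to 60 N. Pads are 19 mm wide; open, the fingers measure 117 mm over their backs; the gripper's body (75 mm by 190 mm) begins 51 mm behind the grasp point.
Start: joints at [1.183, 0.332, -0.065, 1.46, 0.022, 1.35, -0.088], TCP at [0.223, -0.584, 0.245] pointing down, gripper open.
Joint ranges: [-2.6, 2.6], [-0.5, 2.12], [-1.47, 1.34], [0.16, 2.42], [-1.27, 4.41], [0.06, 2.06], [-2.6, 2.6]. Speed limits (rad/s): [2.22, 2.22, 2.79, 2.79, 3.14, 3.14, 3.14].

## Interface

Orientations are given as a unit quaternion [x, y, z, w].
In Python, from bench import readout, cams, r gives the robot as it stands. The module is installed in compiled form; this text tells all that it offers.
- The arm moves only by the tool step_arm, never from a script. Its argument "deltas" is a list that holds one entry, the list of rows, each a list of 7 numbers: the turn, a rotation vector about the tool's x, y, z in rad, then the shift along the tool's x, y, z in m, then the opening in per cent of the stroke, from 0 (shut) to 100 (fully open). A call has 1 to 20 rows; each row is the pose to reach, as a shift and turn from the pose commanded when the call began, along the tool's axes at that moment; what a row does not reach only later rows make up. A row lasts 1/8 s, in which the tool goes at most 62.5 mm and 10.7 degrees, less where a joint would pass 70% of its speed; a pose out of reach is approached as far as the arm can. A call with a gripper value outside its range is refused whole. The fingers move at their own pace and stop on an object; "squeeze" is the grip in N (left out, the last holds). Time passes only in rows, so rows that repeat a pose let the fingers close. It gives the time, the measured TCP pose, the force, the opening and the grip force at its end, in the units of the state.
- readout.read_state(): the state, without advancing time (a new reading comes with each control period).
- cams.camera(name): name is "scene" or "top" or "wrist"; returns a dict with "img" (480x640x3 uint8, red, green, blue), "fx", "fy", "cx", "cy" (pixels), "origin" and "rotation" of the camera in the world; the wrist camera has in their place "T_tool_cam" (4x4, takes a point from camera to tool coordinates, whose origin is the TCP and whose axes are the flange's). Camera axes: x right, y up, looking along -z (the intrinsics and any distortion apply to the point x, -y, -z); pixel columns grow to the right and rows downward; lengths in m; the calibration is good to about 2 mm. A picture is of the moment at which its call begins: read the wrist's pose just before it. There is no depth.
- r.close_job(): hands the job in; it is judged then, once.
The state is a dict: "time": time; "joint_positions": joint angles; "joint_vel": joint speeds; "joint_torque": joint torques, N m; "ee_pos": TCP position; "eef_rot": TCP orientation; "ft_force": force on the tool from outside, world axes, zero at the start; "torque": the same for the moment, N m; "width": finger opening in m; "grip_force": force on a finger pad.
Only numpy, scipy, OpenCV 4.12 (cv2) and the standard library are available. Lean on these libraries where they do the work, as an engineer would, in place of code of your own. Each camera call takes 0.05 s, during which the arm holds its last target. There are 200 camera calls.

## Task

Lift the short telescoping reach pole up off its two hooks, still pushed together, and lower the ring at its end over the upright steel post. Squeezing the lock button on the side of the handle, pull the pole straight away from the post, past the first stop, until both tubes are fully out at the second stop, then lift the ring up off the post and finish holding the fully extended pole level in the air, with all of it at least 15 cm above the table. The program ends while still holding it; do not disturb the other goods.

Things in the scene. Friction and masses are not known exactly. Their poses are not given: they have to be found in the camera images.
- pole_center (a point): Centre of the pole's wooden handle, half-way up: a bar 150 long (x), 26 wide (y), 22 mm high (z). x points along the pole to the eye, z up, y to the lock button, which sits right here in the middle of the +y side: 24 long, 12 high, 5 mm proud. Fingers closed across the middle squeeze it flush. Pole about 0.2 kg; centre of mass 10 to 60 mm from here towards the eye.
- pole_eye (a point): Centre of the eye, a flat steel ring at the pole's far end (34 mm inside, 46 mm outside, 6 mm thick wire). It lies in the handle's x-y plane, at the same height as the handle's centre; 137 mm from the handle's centre along x with the pole pushed in, 257 mm fully drawn out.
- pole_button (a joint): Lock button on the side of the handle, 0 (out) to 0.005 m (flush with the handle); a spring, 6 N when flush. While it is out a pin blocks both tubes; they run only while it is pressed past about 0.004. It springs out when let go.
- pole_first (a joint): How far the thick brass tube has come out of the handle, 0 to 0.060 m; drags with about 3 N. It comes out after the thin one, up to the second stop.
- pole_second (a joint): How far the thin steel tube (with the eye) has come out of the brass tube, 0 to 0.060 m; drags with about 1 N, so it comes out first, up to the first stop. Neither tube moves by itself.
- rack: The pole's rest, fixed: wooden foot 160x56x14 mm, two upturned brass hooks 55 mm either side along its x axis (the pole's too at the start). Origin under the foot's centre. The handle lies across the hooks within 4 mm of centred over the origin, underside 110 mm above the table; the hooks' ends rise 23 mm above that underside, so lift more than 30 mm to clear them.
- post_top (a point): Top of the fixed steel post, a smooth upright rod 10 mm thick with a rounded tip 130 mm above the table, on a round wooden foot 76 mm wide and 18 mm high (a 20 mm wide, 5 mm high collar stands on it).
- tumbler: Bystander: pink glass tumbler, 69 mm wide, 100 mm high; origin at the centre of its underside.
- candle: Bystander: candle in a round tin, 63 mm wide, 43 mm high; origin at the centre of its underside.
- soap: Bystander: bar of soap, 51x75x25 mm; origin at the centre of its underside.
- matchbox_a: Bystander: matchbox lying flat, 36x54x14 mm; origin at the centre of its underside.
- matchbox_b: Bystander: matchbox lying flat, 36x54x14 mm; origin at the centre of its underside.
Mind the look-alikes: they are no part of the job. What is shaped like the part that bears post_top but blue or green is not meant.

How it is judged:
By the outcome, as a careful person would: the job done as asked, in the order asked, and still so for the second after the job is handed in, while the arm keeps its last pose, push and grip.
It also fails if it takes over 53 s, if anything falls off the work surface, if the arm or the gripper's body presses on something with over 40 N, if the wrist force passes 120 N, or if a joint passes its speed limit or range.

## Working session

There is one attempt and no reset: what is moved stays moved. The work goes in short steps, Python scripts to look and compute and a tool call to move; the robot and the scene stay as the last step left them, time stands still between calls to the robot, and variables do not carry over. Pictures are saved under pics/ and viewed, at most 10 in all, crops included, and the job is handed in when it is done.

Besides the shell and the picture viewer there is one more tool, called after "Request:" as a command line: name --argument value ..., lists and objects as JSON in quotes. step_arm: Moves the arm, as the interface text tells. Its arguments: {"type":"object","properties":{"deltas":{"type":"array"},"squeeze":{"type":"number"}},"required":["deltas"]}

```bash
mkdir -p pics
python3 - <<'E'
from bench import readout,cams,r
import cv2,pickle
s=readout.read_state();print(s['time'],s['ee_pos'],s['eef_rot'],s['width'],r.nose_length)
for n in ['scene','top']:
    c=cams.camera(n);pickle.dump(c,open(n+'.pkl','wb'));cv2.imwrite(f'pics/{n}0.png',c['img'][:,:,::-1])
    print(n,{k:v for k,v in c.items() if k!='img'})
E
```

```text
0.0 [ 0.22284466 -0.58353952  0.24374921] [ 9.83409841e-01  1.81396208e-01 -1.67357527e-04 -6.87354255e-04] 0.08676335843318635 0.022
scene {'fx': 614.7270935709755, 'fy': 614.7270935709755, 'cx': 321.48646891035236, 'cy': 241.323471846633, 'origin': array([-0.29526942, -1.2306441 ,  0.83094991]), 'rotation': array([ 0.48115329, -0.16691962, -0.28705021,  0.81131469])}
top {'fx': 501.35158086091263, 'fy': 501.35158086091263, 'cx': 318.30263280099064, 'cy': 237.54720760523492, 'origin': array([ 0.25022661, -0.1758027 ,  1.42339266]), 'rotation': array([ 0.07492682, -0.07389229, -0.69746654,  0.70884859])}
```

View pics/scene0.png

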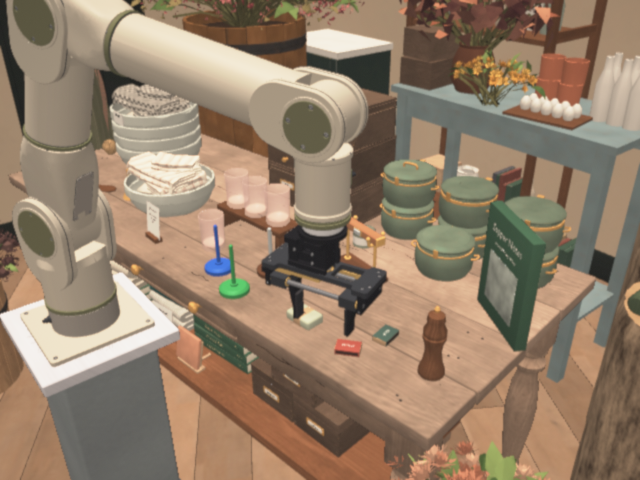

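View pics/top0.png

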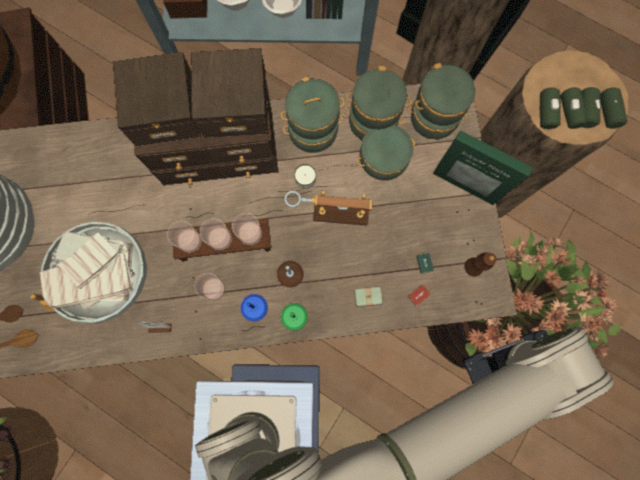

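The scene view shows the rack partly hidden behind the gripper. The top view shows the handle at (342,202), the eye at (293,199) and the brown-footed steel post at (290,272). The blue and green posts are look-alikes.

```bash
cat > h.py <<'E'
import numpy as np,cv2,pickle
from scipy.spatial.transform import Rotation as R
def ray(c,u,v):
    d=np.array([(u-c['cx'])/c['fx'],-(v-c['cy'])/c['fy'],-1]); return np.array(c['origin']),R.from_quat(c['rotation']).apply(d)
def onz(c,u,v,z):
    o,d=ray(c,u,v); return o+d*(z-o[2])/d[2]
def proj(c,p):
    q=R.from_quat(c['rotation']).inv().apply(np.array(p)-c['origin']); return c['cx']-c['fx']*q[0]/q[2], c['cy']+c['fy']*q[1]/q[2]
E
python3 - <<'E'
from h import *
c=pickle.load(open('top.pkl','rb'))
im=c['img'][150:300,240:400,::-1]
cv2.imwrite('pics/top_crop.png',cv2.resize(im,None,fx=4,fy=4,interpolation=cv2.INTER_CUBIC)[:600])
for n,u,v,z in [('eye',293,199,.121),('h0',315,199,.121),('h1',371,206,.121),('post',290,270,.13),('postfoot',290,274,.018),('candle',305,175,.043),('tumb',210,287,.05),('rackglass',247,230,.1)]: print(n,onz(c,u,v,z).round(3))
E
```

```text
eye [ 0.634 -0.102  0.121]
h0 [ 0.635 -0.161  0.121]
h1 [ 0.618 -0.312  0.121]
post [ 0.439 -0.099  0.13 ]
postfoot [ 0.444 -0.093  0.018]
candle [ 0.73  -0.13   0.043]
tumb [0.401 0.123 0.05 ]
rackglass [0.551 0.022 0.1  ]
```

View pics/top_crop.png

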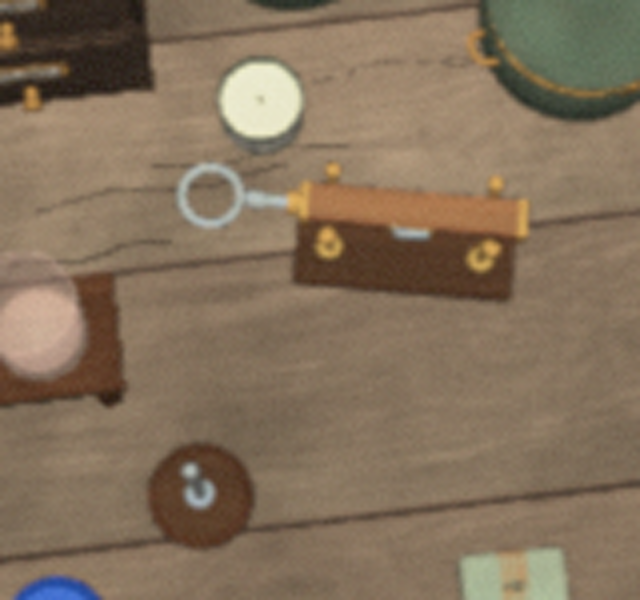

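```bash
cat >> h.py <<'E'
def delta(pos,ydir,s):
    """tool-frame turn+shift from state s to TCP at pos, pointing down, tool y along angle ydir (deg)"""
    R0=R.from_quat(s['eef_rot']); a=np.deg2rad(ydir)
    y=np.array([np.cos(a),np.sin(a),0]);z=np.array([0,0,-1.]);R1=R.from_matrix(np.c_[np.cross(y,z),y,z])
    return (R0.inv()*R1).as_rotvec().round(4),R0.inv().apply(np.array(pos)-s['ee_pos']).round(4)
E
python3 - <<'E'
from h import *
from bench import readout
c=pickle.load(open('top.pkl','rb'));im=c['img'];hsv=cv2.cvtColor(im,cv2.COLOR_RGB2HSV)
f=lambda X,Y:(240+(X+.5)/4-.5,150+(Y+.5)/4-.5)
E=onz(c,*f(211,195),.121)
m=np.zeros(im.shape[:2],np.uint8)
sub=hsv[190:212,310:375]; mk=cv2.inRange(sub,(5,100,140),(18,190,255))
mk=cv2.morphologyEx(mk,cv2.MORPH_OPEN,np.ones((3,3)))
ct=max(cv2.findContours(mk,0,2)[0],key=cv2.contourArea);rc=cv2.minAreaRect(ct);print(rc)
H=onz(c,rc[0][0]+310,rc[0][1]+190,.132)
for k in cv2.boxPoints(rc): print(onz(c,k[0]+310,k[1]+190,.132).round(4))
d=E-H;d[2]=0;print('E',E,'H',H,np.linalg.norm(d),np.rad2deg(np.arctan2(d[1],d[0])))
print('posttip',onz(c,*f(190,470),.13),'foot',onz(c,*f(201,495),.018))
print(delta([.626,-.237,.27],-6.5,readout.read_state()))
E
```

```text
((32.30205535888672, 11.726848602294922), (55.580848693847656, 9.09746265411377), 5.079607963562012)
[ 0.6187 -0.1592  0.132 ]
[ 0.6439 -0.1609  0.132 ]
[ 0.6326 -0.3094  0.132 ]
[ 0.6074 -0.3071  0.132 ]
E [ 0.63603885 -0.09981903  0.121     ] H [ 0.62562543 -0.23425323  0.132     ] 0.13483691148395183 85.57064981138008
posttip [ 0.4469207  -0.09169483  0.13      ] foot [ 0.4462637  -0.09269495  0.018     ]
(array([-1.2000e-03, -6.0000e-04, -1.0925e+00]), array([ 0.5003, -0.18  , -0.026 ]))
```

Request:
step_arm --deltas '[[[0, 0, -0.2, 0.05, -0.018, -0.026, 100], [0, 0, -0.35, 0.1, -0.036, -0.026, 100], [0, 0, -0.5, 0.15, -0.054, -0.026, 100], [0, 0, -0.65, 0.2, -0.072, -0.026, 100], [0, 0, -0.8, 0.25, -0.09, -0.026, 100], [0, 0, -0.95, 0.3, -0.108, -0.026, 100], [0, 0, -1.05, 0.35, -0.126, -0.026, 100], [-0.001, -0.0005, -1.129, 0.4, -0.144, -0.026, 100], [-0.001, -0.0005, -1.129, 0.45, -0.162, -0.026, 100], [-0.001, -0.0005, -1.129, 0.5, -0.18, -0.026, 100], [-0.001, -0.0005, -1.129, 0.5, -0.18, -0.026, 100], [-0.001, -0.0005, -1.129, 0.5, -0.18, -0.026, 100]]]'

```text
time: 1.6
ee_pos: [0.6256, -0.2377, 0.27]
eef_rot: [0.734, 0.679, -0.001, 0.0]
ft_force: [-0.4, -0.4, -0.0]
width: 0.0869
grip_force: 0.0
```

Run:
```python
from h import *
from bench import readout,cams
s=readout.read_state();c=cams.camera('wrist');T=np.array(c['T_tool_cam'])
R0=R.from_quat(s['eef_rot']);c['origin']=s['ee_pos']+R0.apply(T[:3,3]);c['rotation']=(R0*R.from_matrix(T[:3,:3])).as_quat()
pickle.dump((s,c),open('w1.pkl','wb'));cv2.imwrite('pics/w1.png',c['img'][:,:,::-1])
print(s['ee_pos'],R0.as_matrix().round(3),T.round(3),c['fx'],c.keys(),c['origin'])
for p in [(.626,-.234,.132),(.636,-.0998,.121),(.6465-.2,-.092,.13)]: print(proj(c,p))
```

```text
[ 0.6255635  -0.2377171   0.26997112] [[ 0.077  0.997 -0.001]
 [ 0.997 -0.077 -0.001]
 [-0.001 -0.001 -1.   ]] [[-0.001  0.954  0.301  0.084]
 [ 1.     0.001  0.    -0.001]
 [ 0.     0.301 -0.954 -0.14 ]
 [ 0.     0.     0.     1.   ]] 338.2028455488325 dict_keys(['img', 'fx', 'fy', 'cx', 'cy', 'T_tool_cam', 'origin', 'rotation']) [ 0.63149227 -0.15423372  0.40978573]
(np.float64(318.45768772242894), np.float64(231.16248656319834))
(np.float64(318.00380150417175), np.float64(58.13181193264609))
(np.float64(64.07090784789378), np.float64(65.97838384434635))
```

View pics/w1.png

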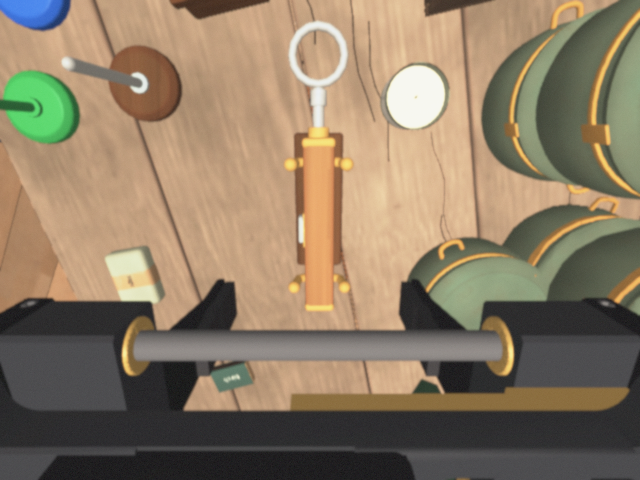

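The wrist view shows the eye at (318,54), the handle from (318,140) to (319,310), the button at (301,229) and the post tip at (68,63).

Run:
```python
from h import *
s,c=pickle.load(open('w1.pkl','rb'));hsv=cv2.cvtColor(c['img'],cv2.COLOR_RGB2HSV)
mk=cv2.inRange(hsv[145:300,295:345],(5,110,150),(16,200,255));mk=cv2.morphologyEx(mk,cv2.MORPH_OPEN,np.ones((3,3)))
for y in (20,50,70,90,120,150):
    x=np.flatnonzero(mk[y]); print(y+145,x.min()+295,x.max()+295,onz(c,(x.min()+x.max())/2+295,y+145,.132).round(4))
for n,u,v,z in [('eye',318,54.5,.124),('cap far',319,137,.132),('cap near',319,308,.132),('button',302,229,.121),('tip',68,63,.13),('postbase',141,84,.023)]: print(n,onz(c,u,v,z).round(4))
print(delta([.626,-.2345,.118+.006],-4.8,s))
```

```text
165 302 334 [ 0.6299 -0.1787  0.132 ]
195 303 334 [ 0.6284 -0.203   0.132 ]
215 305 334 [ 0.628 -0.22   0.132]
235 305 334 [ 0.6266 -0.2375  0.132 ]
265 304 333 [ 0.6237 -0.265   0.132 ]
295 305 333 [ 0.6219 -0.2942  0.132 ]
eye [ 0.6361 -0.0979  0.124 ]
cap far [ 0.6323 -0.1573  0.132 ]
cap near [ 0.6209 -0.3074  0.132 ]
button [ 0.6114 -0.234   0.121 ]
tip [ 0.45   -0.0903  0.13  ]
postbase [ 0.4509 -0.0911  0.023 ]
(array([-0.0005,  0.0012,  0.0067]), array([0.0034, 0.0003, 0.146 ]))
```

Request:
step_arm --deltas '[[[0, 0.001, 0, 0.005, 0.0005, 0.05, 100], [0, 0.001, 0, 0.005, 0.0005, 0.09, 100], [0, 0.001, 0, 0.005, 0.0005, 0.12, 100], [0, 0.001, 0, 0.005, 0.0005, 0.135, 100], [0, 0.001, 0, 0.005, 0.0005, 0.146, 100], [0, 0.001, 0, 0.005, 0.0005, 0.146, 100], [0, 0.001, 0, 0.005, 0.0005, 0.146, 60], [0, 0.001, 0, 0.005, 0.0005, 0.146, 40], [0, 0.001, 0, 0.005, 0.0005, 0.146, 30], [0, 0.001, 0, 0.005, 0.0005, 0.146, 20], [0, 0.001, 0, 0.005, 0.0005, 0.146, 0], [0, 0.001, 0, 0.005, 0.0005, 0.146, 0], [0, 0.001, 0, 0.005, 0.0005, 0.146, 0], [0, 0.001, 0, 0.005, 0.0005, 0.146, 0]]]' --squeeze 50

```text
time: 3.4
ee_pos: [0.6268, -0.2326, 0.1245]
eef_rot: [0.734, 0.679, 0.0, 0.0]
ft_force: [-1.1, -0.5, -0.0]
width: 0.0255
grip_force: 50.0
```

Request:
step_arm --deltas '[[[0, 0, 0, 0, 0, -0.01, 0], [0, 0, 0, 0, 0, -0.025, 0], [0, 0, 0, 0, 0, -0.045, 0], [0, 0, 0, 0, 0, -0.065, 0], [0, 0, 0, 0, 0, -0.08, 0], [0, 0, 0, 0, 0, -0.09, 0], [0, 0, 0, 0, 0, -0.095, 0], [0, 0, 0, 0, 0, -0.095, 0]]]'

```text
time: 4.4
ee_pos: [0.6268, -0.2325, 0.2195]
eef_rot: [0.734, 0.679, 0.0, 0.0]
ft_force: [0.6, 0.2, -2.8]
width: 0.0256
grip_force: 50.0
```

```bash
cat > look.py <<'E'
from h import *
import sys
from bench import readout,cams
def wrist(n):
    s=readout.read_state();c=cams.camera('wrist');T=np.array(c['T_tool_cam'])
    R0=R.from_quat(s['eef_rot']);c['origin']=s['ee_pos']+R0.apply(T[:3,3]);c['rotation']=(R0*R.from_matrix(T[:3,:3])).as_quat()
    pickle.dump((s,c),open(n+'.pkl','wb'));cv2.imwrite(f'pics/{n}.png',c['img'][:,:,::-1]);return s,c
if __name__=='__main__':
    s,c=wrist(sys.argv[1]);print(s['ee_pos'],s['ft_force'],s['torque'],s['width'])
E
python3 look.py w2
```

```text
[ 0.62677734 -0.23251941  0.21947898] [ 0.63230305  0.2306462  -2.7993735 ] [-0.07775362 -0.0286584  -0.02699764] 0.02562380973824726
```

View pics/w2.png

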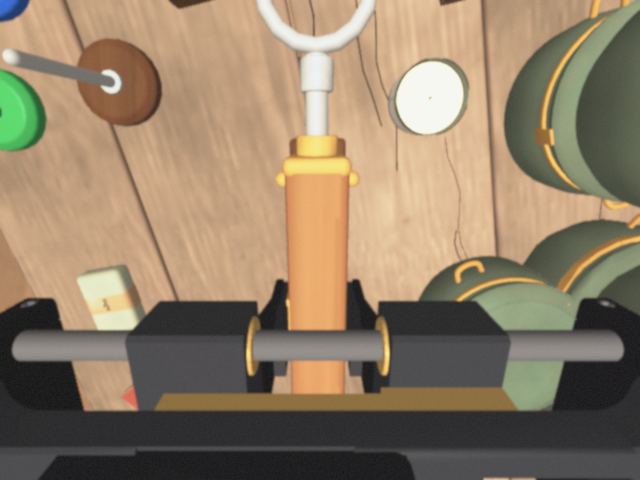

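Run:
```python
from h import *
s,c=pickle.load(open('w2.pkl','rb'));R0=R.from_quat(s['eef_rot'])
for n,p in [('near outer',[.1125,0,.003]),('eye',[.1355,0,.003]),('cap end',[.0735,0,-.008]),('L',[.1355,-.023,.003]),('R',[.1355,.023,.003])]:
    w=s['ee_pos']+R0.apply(p);print(n,w.round(4),np.round(proj(c,w),1))
tip=onz(c,12,57,.13);print('tip',tip,'base',onz(c,112,82,.023))
e=s['ee_pos']+R0.apply([.1355,0,.003]);print('eye->post',tip-e)
```

```text
near outer [ 0.6354 -0.1204  0.2165] [319.   52.9]
eye [ 0.6372 -0.0974  0.2165] [319.  -19.3]
cap end [ 0.6324 -0.1592  0.2275] [319. 161.]
L [ 0.6143 -0.0957  0.2165] [254.5 -19.3]
R [ 0.6601 -0.0992  0.2165] [383.5 -19.4]
tip [ 0.4511542  -0.09067055  0.13      ] base [ 0.45002863 -0.09026173  0.023     ]
eye->post [-0.18604211  0.00674985 -0.08648681]
```

Request:
step_arm --deltas '[[[0, 0, 0, 0, -0.01, 0, 0], [0, 0, 0, -0.001, -0.03, 0, 0], [0, 0, 0, -0.002, -0.055, 0, 0], [0, 0, 0, -0.003, -0.08, 0, 0], [0, 0, 0, -0.004, -0.105, 0, 0], [0, 0, 0, -0.005, -0.13, 0, 0], [0, 0, 0, -0.006, -0.155, 0, 0], [0, 0, 0, -0.007, -0.175, 0, 0], [0, 0, 0, -0.0075, -0.184, 0, 0], [0, 0, 0, -0.0075, -0.1863, 0, 0], [0, 0, 0, -0.0075, -0.1863, 0, 0]]]'

```text
time: 5.82
ee_pos: [0.4408, -0.2256, 0.2194]
eef_rot: [0.734, 0.679, 0.0, 0.0]
ft_force: [-0.2, 0.2, -1.8]
width: 0.0258
grip_force: 50.0
```

```bash
python3 look.py w3
python3 - <<'E'
from h import *
from bench import cams
c=cams.camera('scene');pickle.dump(c,open('s3.pkl','wb'))
w,cw=pickle.load(open('w3.pkl','rb'))
a=cw['img'][:220,160:480];b=c['img'][140:360,120:440]
cv2.imwrite('pics/m3.png',cv2.resize(np.vstack([a,b]),None,fx=1.35,fy=1.35,interpolation=cv2.INTER_CUBIC)[:,:,::-1])
print(proj(cw,(.4505,-.0905,.13)),proj(c,(.4505,-.0905,.13)))
E
```

```text
[ 0.44078966 -0.22556951  0.21944168] [-0.24691068  0.22830129 -1.77379812] [-0.02692919 -0.10856767 -0.01981551] 0.025790773962258328
(np.float64(317.13450850741793), np.float64(42.87125841319602)) (np.float64(269.4855224722203), np.float64(226.22282620327687))
```

View pics/m3.png

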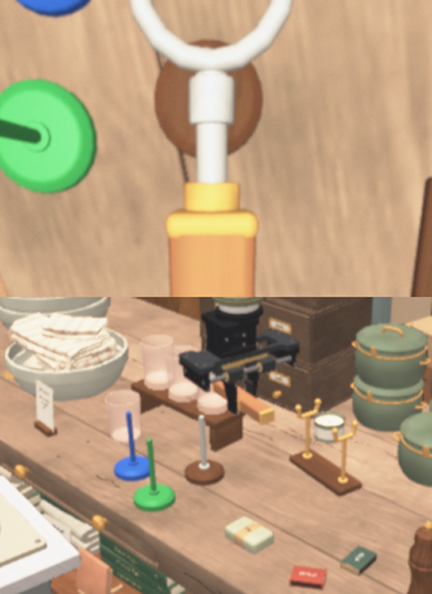

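The wrist view has the post hidden behind the near edge of the ring, as the geometry predicts. The scene view shows the post tip at (270,229) and the pole above it. I'm lowering slowly.

Request:
step_arm --deltas '[[[0, 0, 0, 0, 0, 0.01, 0], [0, 0, 0, 0, 0, 0.03, 0], [0, 0, 0, 0, 0, 0.05, 0], [0, 0, 0, 0, 0, 0.065, 0], [0, 0, 0, 0, 0, 0.074, 0], [0, 0, 0, 0, 0, 0.08, 0], [0, 0, 0, 0, 0, 0.084, 0], [0, 0, 0, 0, 0, 0.088, 0], [0, 0, 0, 0, 0, 0.092, 0], [0, 0, 0, 0, 0, 0.096, 0], [0, 0, 0, 0, 0, 0.096, 0]]]'

```text
time: 7.3
ee_pos: [0.4403, -0.2256, 0.1232]
eef_rot: [0.734, 0.679, 0.0, -0.0]
ft_force: [-0.6, 0.7, -1.8]
width: 0.0254
grip_force: 50.0
```

```bash
python3 look.py w4
python3 - <<'E'
from h import *
from bench import cams
c=cams.camera('scene')
w,cw=pickle.load(open('w4.pkl','rb'))
a=cw['img'][:220,160:480];b=cv2.resize(c['img'][170:280,230:390],None,fx=2,fy=2,interpolation=cv2.INTER_CUBIC)
cv2.imwrite('pics/m4.png',cv2.resize(np.vstack([a,b]),None,fx=1.35,fy=1.35,interpolation=cv2.INTER_CUBIC)[:,:,::-1])
R0=R.from_quat(w['eef_rot']);e=w['ee_pos']+R0.apply([.1355,0,.003]);print('eye',e,proj(c,e),proj(cw,e),proj(cw,(.4505,-.0905,.13)))
E
```

```text
[ 0.44033123 -0.22561894  0.1231541 ] [-0.62337236  0.70066739 -1.79801333] [-0.04200688 -0.09906912  0.0621151 ] 0.02538336593274264
eye [ 0.45075066 -0.09051939  0.12018831] (np.float64(269.75463059565055), np.float64(229.69594390010158)) (np.float64(319.005319241224), np.float64(-19.315796760656497)) (np.float64(318.37506017906253), np.float64(-32.168033646378376))
```

View pics/m4.png

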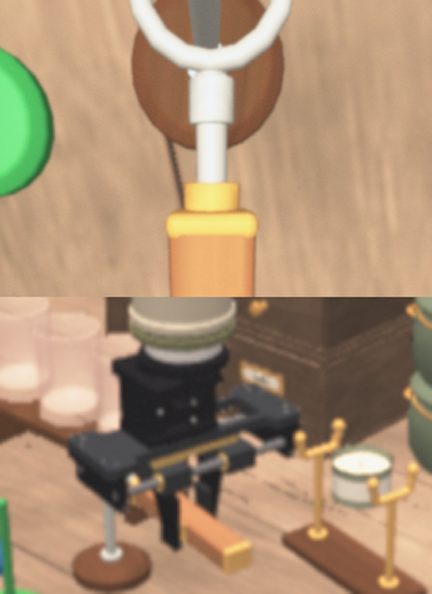

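The post now shows through the ring, with no contact force. I'll lower 25 mm more and start pulling.

Request:
step_arm --deltas '[[[0, 0, 0, 0, 0, 0.008, 0], [0, 0, 0, 0, 0, 0.016, 0], [0, 0, 0, 0, 0, 0.022, 0], [0, 0, 0, 0, 0, 0.025, 0], [0, 0, 0, 0, 0, 0.025, 0], [0, 0, 0, -0.005, 0, 0.025, 0], [0, 0, 0, -0.01, 0, 0.025, 0], [0, 0, 0, -0.015, 0, 0.025, 0], [0, 0, 0, -0.02, 0, 0.025, 0], [0, 0, 0, -0.025, 0, 0.025, 0], [0, 0, 0, -0.03, 0, 0.025, 0], [0, 0, 0, -0.035, 0, 0.025, 0], [0, 0, 0, -0.04, 0, 0.025, 0]]]'

```text
time: 9.02
ee_pos: [0.4375, -0.2659, 0.0985]
eef_rot: [0.734, 0.679, 0.0, 0.0]
ft_force: [0.6, 1.9, -1.6]
width: 0.0255
grip_force: 50.0
```

Request:
step_arm --deltas '[[[0, 0, 0, -0.005, 0, 0, 0], [0, 0, 0, -0.01, 0, 0, 0], [0, 0, 0, -0.015, 0, 0, 0], [0, 0, 0, -0.02, 0, 0, 0], [0, 0, 0, -0.025, 0, 0, 0], [0, 0, 0, -0.03, 0, 0, 0], [0, 0, 0, -0.035, 0, 0, 0], [0, 0, 0, -0.04, 0, 0, 0], [0, 0, 0, -0.045, 0, 0, 0], [0, 0, 0, -0.05, 0, 0, 0], [0, 0, 0, -0.055, 0, 0, 0], [0, 0, 0, -0.06, 0, 0, 0]]]'

```text
time: 10.52
ee_pos: [0.4328, -0.3257, 0.0985]
eef_rot: [0.734, 0.679, 0.0, 0.0]
ft_force: [0.2, 2.8, -1.2]
width: 0.0256
grip_force: 50.0
```

Request:
step_arm --deltas '[[[0, 0, 0, -0.005, 0, 0, 0], [0, 0, 0, -0.01, 0, 0, 0], [0, 0, 0, -0.015, 0, 0, 0], [0, 0, 0, -0.02, 0, 0, 0], [0, 0, 0, -0.024, 0, 0, 0], [0, 0, 0, -0.027, 0, 0, 0]]]'

```text
time: 11.28
ee_pos: [0.4307, -0.3526, 0.0984]
eef_rot: [0.734, 0.679, 0.0, 0.0]
ft_force: [1.9, 3.1, -2.2]
width: 0.0257
grip_force: 50.0
```

Request:
step_arm --deltas '[[[0, 0, 0, -0.002, 0, 0, 0], [0, 0, 0, -0.004, 0, 0, 0], [0, 0, 0, -0.005, 0, 0, 0]]]'

```text
time: 11.65
ee_pos: [0.4305, -0.3565, 0.0982]
eef_rot: [0.734, 0.68, 0.001, -0.0]
ft_force: [0.9, 7.7, -2.4]
width: 0.0258
grip_force: 50.0
```

Request:
step_arm --deltas '[[[0, 0, 0, -0.001, 0, 0, 0], [0, 0, 0, -0.002, 0, 0, 0], [0, 0, 0, -0.002, 0, 0, 0]]]'

```text
time: 12.02
ee_pos: [0.4307, -0.3567, 0.0979]
eef_rot: [0.733, 0.68, 0.001, -0.001]
ft_force: [-0.0, 11.6, -2.0]
width: 0.0254
grip_force: 50.0
```

```bash
python3 look.py w5
python3 - <<'E'
from h import *
from bench import cams
c=cams.camera('top')
s,cw=pickle.load(open('w5.pkl','rb'))
a=cw['img'][:250,140:500];b=cv2.resize(c['img'][215:315,240:384],None,fx=2.5,fy=2.5,interpolation=cv2.INTER_CUBIC)
cv2.imwrite('pics/m5.png',np.vstack([a,b])[:,:,::-1])
R0=R.from_quat(s['eef_rot'])
for n,p in [('brass end',[.1335,0,.003]),('postaxis',None)]:
    w=s['ee_pos']+R0.apply(p) if p else np.array((.4505,-.0905,.1));print(n,w.round(4),np.round(proj(cw,w),1),R0.inv().apply(w-s['ee_pos']))
E
```

```text
[ 0.43065503 -0.35671125  0.09785739] [-0.02383785 11.55766071 -1.98562653] [ 2.414562   -0.30042431 -0.12813148] 0.02539226618373812
brass end [ 0.4407 -0.2236  0.0953] [319.  -12.7] [1.33500000e-01 1.82085048e-17 3.00000000e-03]
postaxis [ 0.4505 -0.0905  0.1   ] [ 318.7 -710. ] [ 2.66955829e-01 -1.78606623e-04 -1.18149470e-03]
```

View pics/m5.png

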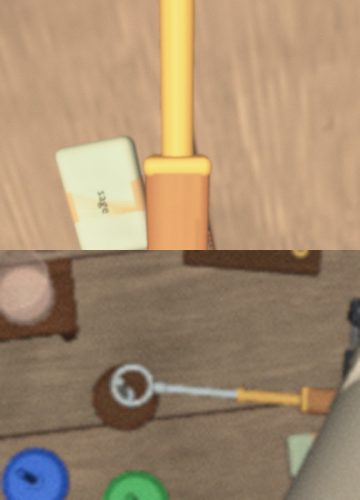

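The tubes are at the second stop: the force rose to 11.6 N with no further travel, and the post axis sits 267 mm ahead of the TCP, as it should when fully drawn. I'm backing off slightly and lifting.

Request:
step_arm --deltas '[[[0, 0, 0, 0.004, 0, 0, 0], [0, 0, 0, 0.008, 0, 0, 0], [0, 0, 0, 0.011, 0, 0, 0], [0, 0, 0, 0.011, 0, 0, 0], [0, 0, 0, 0.011, 0, -0.006, 0], [0, 0, 0, 0.011, 0, -0.016, 0], [0, 0, 0, 0.011, 0, -0.028, 0], [0, 0, 0, 0.011, 0, -0.042, 0], [0, 0, 0, 0.011, 0, -0.058, 0], [0, 0, 0, 0.011, 0, -0.075, 0], [0, 0, 0, 0.011, 0, -0.095, 0], [0, 0, 0, 0.011, 0, -0.115, 0], [0, 0, 0, 0.011, 0, -0.135, 0], [0, 0, 0, 0.011, 0, -0.152, 0], [0, 0, 0, 0.011, 0, -0.163, 0], [0, 0, 0, 0.011, 0, -0.168, 0], [0, 0, 0, 0.011, 0, -0.17, 0], [0, 0, 0, 0.011, 0, -0.17, 0]]]'

```text
time: 14.38
ee_pos: [0.4308, -0.3482, 0.268]
eef_rot: [0.734, 0.679, 0.0, -0.0]
ft_force: [-0.3, -0.4, -2.3]
width: 0.0253
grip_force: 50.0
```

```bash
python3 look.py w6
python3 - <<'E'
from h import *
from bench import cams
c=cams.camera('scene');t=cams.camera('top')
s,cw=pickle.load(open('w6.pkl','rb'))
a=cv2.resize(c['img'][150:300,180:420],None,fx=2,fy=2,interpolation=cv2.INTER_CUBIC);b=cv2.resize(t['img'][205:335,200:440],None,fx=2,fy=2,interpolation=cv2.INTER_CUBIC)
cv2.imwrite('pics/m6.png',np.vstack([a,b])[:,:,::-1])
R0=R.from_quat(s['eef_rot'])
e=s['ee_pos']+R0.apply([.2555,0,.003]);print(e,'scene',(np.array(proj(c,e))-[180,150])*2,'top',(np.array(proj(t,e))-[200,205])*2+[0,300],R0.as_matrix()[2])
E
```

```text
[ 0.43080721 -0.34824969  0.26799897] [-0.29173168 -0.44437996 -2.31877747] [-0.12497414 -0.03657988 -0.01870557] 0.02529915722733981
[ 0.45046051 -0.09350533  0.26511604] scene [175.13554338  52.21365549] top [168.89765329 403.79931276] [ 4.58205734e-04 -5.42243553e-06 -9.99999895e-01]
```

View pics/m6.png

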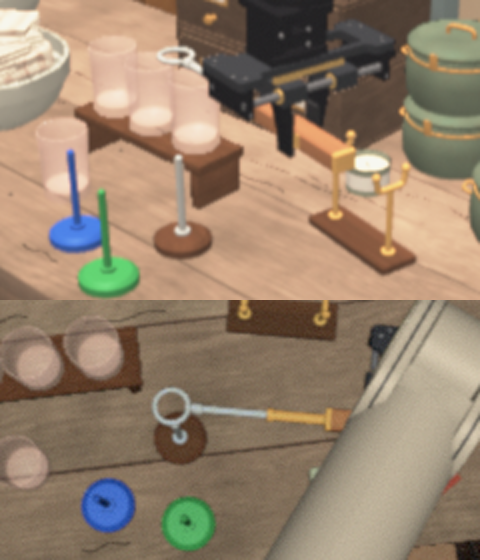

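The eye is at (175,54) in the scene crop and (171,407) in the top crop. Both are within a pixel or two of the prediction for a level, fully extended pole, and nothing else has moved.

```bash
python3 -c "
from bench import r
print(r.close_job())"
```

```text
the job is handed in; nothing more can be done
None
```

The job is handed in: the pole was pulled to the second stop on the post, lifted off, and is held level, fully extended, about 0.25 m above the table, with nothing else seen to move; no verdict came back.

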